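# Gauge the roller gap of a printer developer unit

### The arm

A 7-joint arm with a two-finger parallel gripper is mounted at the origin on the work surface. World frame = base frame: x ahead of the robot, y to its left, z up, the work surface at z = 0. Lengths are in m, angles in rad, forces in N, time in s.
With the tool pointing down it reaches from about 0.425 to 0.925 m from the base axis. Payload 6.8 kg.
Tool frame: the origin (TCP) lies on the centre line of the jaws, within the pads' length; the fingertips stand bot.tip_reach ahead of it and the grasp point (between the pads) lies 3 mm ahead of it (bot.tip_reach is the distance from the TCP to the fingertips, in m); z points along the fingers, y is the line along which they close (so a half turn about z gives the same grasp; the last joint's range is limited). The gripper opens to 85 mm and grips with 20 to 120 N. Pads are 22 mm wide; open, the fingers measure 114 mm over their backs; the gripper's body (76 mm by 85 mm) begins 54 mm behind the grasp point. The pads swing forward as they close: fully open they stand 13 mm farther back than shut.
Start: joints at [1.065, 0.477, 0.022, 1.555, -0.011, 1.109, -0.083], TCP at [0.261, -0.622, 0.253] pointing down, gripper open.
Joint ranges: [-2.96, 2.96], [-0.34, 2.1], [-1.41, 1.46], [0.24, 2.44], [-1.37, 4.51], [0.17, 1.92], [-2.96, 2.96]. Speed limits (rad/s): [2.39, 2.39, 3.14, 3.14, 3.14, 3.14, 3.14].

### API

Orientations are given as a unit quaternion [w, x, y, z].
In Python, from station import bot gives the robot as it stands.
- The arm moves only by the tool jog_arm, never from a script. Its argument "deltas" is a list of rows, each a list of 7 numbers: the shift along the world's x, y, z in m, then the turn, a rotation vector about the world's x, y, z in rad, then the opening, from 0 (shut) to 1 (fully open). In form: [[x, y, z, rx, ry, rz, grip], ...]. A call has 1 to 10 rows; each row shifts and turns the commanded pose from where the row before left it; what a row does not reach is not made up. A row lasts 1/10 s, in which the tool goes at most 50 mm and 8.59 degrees, less where a joint would pass 70% of its speed; a pose out of reach is approached as far as the arm can. A call with a gripper value outside its range is refused whole. The fingers move at their own pace and stop on an object; "newtons" is the grip in N (left out, the last holds). Time passes only in rows, so rows that do not move let the fingers close. It gives the time, the measured TCP pose, the force, the opening and the grip force at its end, in the units of the state.
- bot.get_obs(): the state, without advancing time (a new reading comes with each control period).
- bot.read_camera(name): name is "side" or "top" or "wrist"; returns a dict with "img" (480x640x3 uint8, red, green, blue), "K" (3x3 intrinsics, pixels), "dist_coeffs" ([k1, k2, p1, p2, k3] as OpenCV has them; the pictures are not rectified), "eye" and "attitude" of the camera in the world. Camera axes: x right, y down, z forward; pixel columns grow to the right and rows downward; lengths in m; the calibration is good to about 2 mm. A picture is of the moment at which its call begins. There is no depth.
- bot.hand_in(): hands the job in; it is judged then, once.
The state is a dict: "t": time; "q": joint angles; "joint_vel": joint speeds; "joint_torque": joint torques, N m; "eef_pos": TCP position; "tool_rot": TCP orientation; "contact_force": force on the tool from outside, world axes, zero at the start; "torque": the same for the moment, N m; "gripper_width": opening from 0.0 (shut) to 1.0 (fully open); "grasp_force": force on a finger pad.
Only numpy, scipy, OpenCV 4.12 (cv2) and the standard library are available. Lean on these libraries where they do the work, as an engineer would, in place of code of your own. Each camera call takes 0.05 s, during which the arm holds its last target. There are 200 camera calls.

### The job

Check the gap between the rubber roller and the steel metering bar of the developer unit: take the medium of the three feeler gauges (the one that goes in with a drag, neither the thin one that drops in loose nor the thick one that will not enter) and slide its blade straight down into the gap at about mid-length of the roller. Push gently against the drag until the blade stops at the bottom, then let go and leave the gauge standing there; leave the other two gauges alone on their stands.

Things in the scene. Friction and masses are not known exactly. Their poses are not given: they have to be found in the camera images.
- unit: Black developer unit, 125 x 250 mm, fixed. Origin: on the table under the gap's middle; y along the gap. Steel bar on -x side, rubber roller (28 mm thick, 190 long, axis z 44 mm) on +x, each with a slanted lip up to z 72: a V mouth 30 mm wide. Gap 5 mm, narrowest at z 44; both sides sprung, each yields 6 mm (2 N + 1 N/mm). Floor under gap, where blades stop: z 10. Cheeks at y +-112, 62 high.
- medium_gauge: Gauge to use, 0.2 kg: steel blade 9 mm thick (x), 40 wide (y), 64 long (last 16 mm tapered), under an aluminium handle 22 thick, 66 wide, 44 high. Origin: blade tip centre; z up; handle spans z 64 to 108 mm. Starts upright on a grey stand 81 mm high, tip 17 mm over the table; lifts straight off. Symmetric. Takes 5 to 10 N to push into the gap; the drag then holds it upright.
- thin_gauge: Bystander: same gauge but with a 3 mm blade and a handle only 12 mm thick (x), 66 mm wide, on its own like stand. Origin at the blade tip. Leave it alone.
- thick_gauge: Bystander: same gauge but with an 18 mm blade and a handle 34 mm thick (x), 66 mm wide, on its own like stand. Origin at the blade tip. Leave it alone.
Mind the look-alikes: they are no part of the job. Leave any turquoise look-alike of the medium_gauge alone.

How it is judged:
By the outcome, as a careful person would: the job done as asked, in the order asked, and still so for the second after the job is handed in, with the robot touching nothing.
It also fails if it takes over 42 s, if anything falls off the work surface, if the arm or the gripper's body presses on something with over 40 N, if the wrist force passes 120 N, or if a joint passes its speed limit or range.

## Working session

There is one attempt and no reset: what is moved stays moved. The work goes in short steps, Python scripts to look and compute and a tool call to move; the robot and the scene stay as the last step left them, time stands still between calls to the robot, and variables do not carry over. Pictures are saved under pics/ and viewed, at most 10 in all, crops included, and the job is handed in when it is done.

Besides the shell and the picture viewer there is one more tool, called after "Call:" as name([rows], argument=value, ...), one row to a line, values as JSON. jog_arm: Moves the arm, as the interface text tells. Its arguments: {"type":"object","properties":{"deltas":{"type":"array"},"newtons":{"type":"number"}},"required":["deltas"]}

```bash
mkdir -p pics; cat > h.py <<'E'
import numpy as np, cv2
from station import bot
from scipy.spatial.transform import Rotation as R
def cam(n,save=None):
    c=bot.read_camera(n); 
    if save: cv2.imwrite('pics/'+save,c['img'][:,:,::-1])
    return c
def rot(c):
    a=np.array(c['attitude'],float)
    return a if a.shape==(3,3) else R.from_quat(a[[1,2,3,0]]).as_matrix()
def onz(c,px,z):
    p=cv2.undistortPoints(np.array(px,float).reshape(-1,1,2),np.array(c['K']),np.array(c['dist_coeffs'])).reshape(-1,2)
    d=np.c_[p,np.ones(len(p))]@rot(c).T; e=np.array(c['eye'])
    return e+d*((z-e[2])/d[:,2])[:,None]
def proj(c,P):
    Rm=rot(c).T; return cv2.projectPoints(np.array(P,float).reshape(-1,1,3),cv2.Rodrigues(Rm)[0],-Rm@np.array(c['eye']),np.array(c['K']),np.array(c['dist_coeffs']))[0].reshape(-1,2)
E
python3 - <<'E'
from h import *
for n in('top','side'):
    c=cam(n,n+'0.png'); print(n,c['eye'],c['attitude'],c['K'])
o=bot.get_obs(); print({k:np.round(v,3).tolist() for k,v in o.items()},bot.tip_reach)
E
```

```text
top [0.31101036 0.06201868 0.81395642] [ 0.07524478 -0.66813804  0.73550803 -0.08341294] [[454.28043652   0.         325.76563792]
 [  0.         454.28043652 244.12570415]
 [  0.           0.           1.        ]]
side [ 0.35423331 -0.56226861  0.42418391] [-0.47556391  0.87522363 -0.0786349   0.04048613] [[545.60168514   0.         317.33162582]
 [  0.         545.60168514 242.62263617]
 [  0.           0.           1.        ]]
{'t': 0.1, 'q': [1.065, 0.478, 0.022, 1.556, -0.012, 1.109, -0.083], 'joint_vel': [0.001, -0.001, -0.001, -0.003, 0.002, -0.0, -0.002], 'joint_torque': [0.005, -59.776, 1.614, -28.196, 0.013, 0.005, -0.0], 'eef_pos': [0.261, -0.622, 0.252], 'tool_rot': [-0.001, 0.98, 0.198, -0.0], 'contact_force': [-0.733, -0.276, -0.98], 'torque': [0.031, -0.012, 0.014], 'grasp_force': 0.0, 'gripper_width': 1.0} 0.022
```

View pics/top0.png

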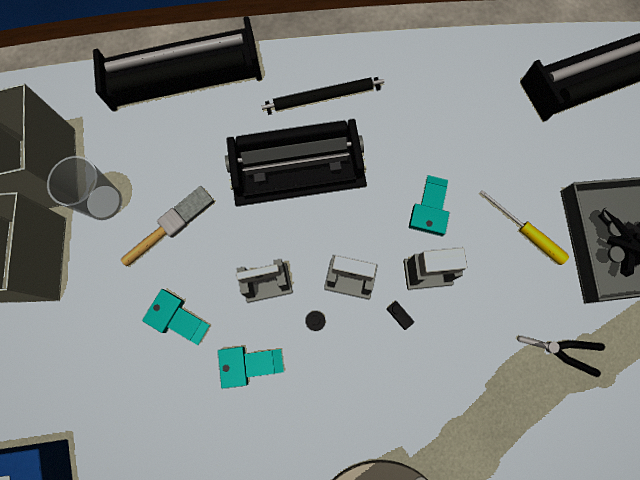

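View pics/side0.png

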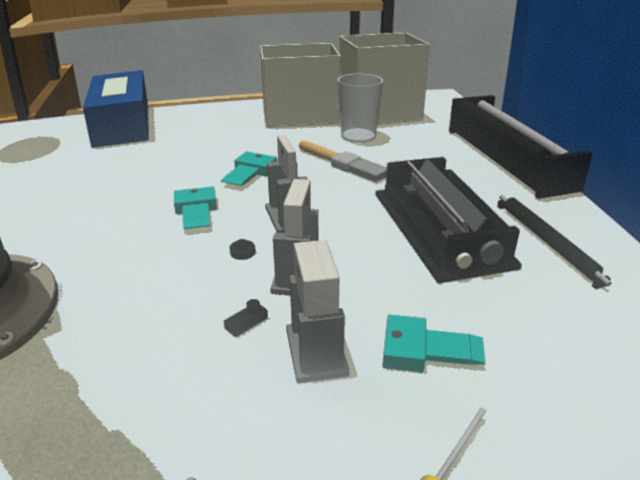

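Top view: the gauges on stands are at (262,270), (351,268) and (445,260), and the unit is at (297,162). By handle thickness they are thin, medium and thick, so the medium is the middle one at (351,268). The flat turquoise look-alikes are excluded. I'll measure and confirm in a crop.

```bash
python3 - <<'E'
from h import *
c=cam('top'); im=c['img']
hsv=cv2.cvtColor(im,cv2.COLOR_RGB2HSV)
crop=im[100:320,210:490]; cv2.imwrite('pics/crop.png',cv2.resize(crop,None,fx=2.7,fy=2.7,interpolation=cv2.INTER_CUBIC)[:,:,::-1])
for p in [(351,266),(262,270),(450,258),(351,276),(400,300),(370,267),(300,152),(300,160),(300,143)]: print(p,im[p[1],p[0]])
E
```

```text
(351, 266) [171 178 180]
(262, 270) [173 179 181]
(450, 258) [172 178 181]
(351, 276) [55 51 49]
(400, 300) [171 177 180]
(370, 267) [173 178 182]
(300, 152) [59 60 55]
(300, 160) [112 108 104]
(300, 143) [37 36 33]
```

View pics/crop.png

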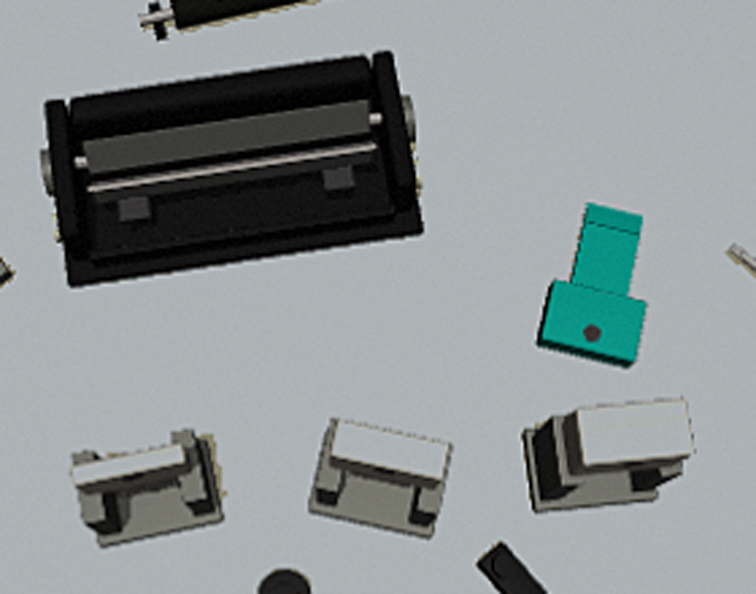

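The crop confirms it: the middle handle (crop ~(391,450)) has medium thickness on a grey stand. In the unit, the bright line (bar lip) and the grey slanted face (roller lip) form the V mouth.

```bash
python3 - <<'E'
from h import *
c=cam('top')
u=lambda L: np.array(L)/2.7+[210,100]
for n,L,z in [('med',[(337,419),(452,443),(446,484),(331,458)],.125),('thin',[(73,466),(182,446),(188,464),(77,488)],.125),('thick',[(575,408),(687,399),(693,455),(580,466)],.125),
 ('barlip',[(88,188),(378,147)],.072),('rolliptop',[(83,145),(370,101)],.072),('cheek',[(45,102),(66,100),(373,55),(391,52)],.062),('base',[(70,286),(423,233)],.0)]:
    P=onz(c,u(L),z); print(n,np.round(P,4).tolist(),'lens',np.round(np.linalg.norm(np.roll(P,-1,0)-P,axis=1),4),'ctr',P.mean(0).round(4),'yaw',np.degrees(np.arctan2(*(P[1]-P[0])[[1,0]])).round(1))
E
```

```text
med [[0.4492, 0.0341, 0.125], [0.429, -0.0299, 0.125], [0.4058, -0.0237, 0.125], [0.427, 0.0398, 0.125]] lens [0.0671 0.024  0.0669 0.0229] ctr [0.4278 0.0051 0.125 ] yaw -107.5
thin [[0.4363, 0.1866, 0.125], [0.442, 0.1237, 0.125], [0.4313, 0.1211, 0.125], [0.4235, 0.1851, 0.125]] lens [0.0632 0.011  0.0644 0.013 ] ctr [0.4333 0.1541 0.125 ] yaw -84.8
thick [[0.4424, -0.1032, 0.125], [0.4414, -0.1694, 0.125], [0.4085, -0.1675, 0.125], [0.4086, -0.1013, 0.125]] lens [0.0662 0.033  0.0662 0.0339] ctr [ 0.4252 -0.1354  0.125 ] yaw -90.9
barlip [[0.6272, 0.1773, 0.072], [0.6374, -0.0129, 0.072]] lens [0.1905 0.1905] ctr [0.6323 0.0822 0.072 ] yaw -86.9
rolliptop [[0.6578, 0.1791, 0.072], [0.6706, -0.0112, 0.072]] lens [0.1908 0.1908] ctr [0.6642 0.0839 0.072 ] yaw -86.2
cheek [[0.6964, 0.2048, 0.062], [0.6964, 0.1906, 0.062], [0.7091, -0.018, 0.062], [0.7103, -0.0303, 0.062]] lens [0.0142 0.2089 0.0124 0.2355] ctr [0.703  0.0868 0.062 ] yaw -90.1
base [[0.5861, 0.2048, 0.0], [0.6012, -0.0445, 0.0]] lens [0.2498 0.2498] ctr [0.5936 0.0801 0.    ] yaw -86.5
```

Every size matches: medium handle 67x23, mouth 191x~31, base 250. I'll move above the medium gauge, turning the tool +50° on the way.

Call:
jog_arm([
  [0.024,0.04,0,0,0,0.1,1],
  [0.024,0.04,0,0,0,0.1,1],
  [0.024,0.04,0,0,0,0.1,1],
  [0.024,0.04,0,0,0,0.1,1],
  [0.024,0.04,0,0,0,0.1,1],
  [0.024,0.04,0,0,0,0.1,1],
  [0.024,0.04,0,0,0,0.1,1],
  [0.024,0.04,0,0,0,0.1,1],
])

```text
t: 1.0
eef_pos: [0.4541, -0.3006, 0.2534]
tool_rot: [0.0, 0.825, 0.565, -0.0]
contact_force: [0.5, 0.3, -0.4]
gripper_width: 1.001
grasp_force: 0.0
```

Call:
jog_arm([
  [-0.003,0.038,0,0,0,0.067,1],
  [-0.003,0.038,0,0,0,0,1],
  [-0.003,0.038,0,0,0,0,1],
  [-0.003,0.038,0,0,0,0,1],
  [-0.003,0.038,0,0,0,0,1],
  [-0.003,0.038,0,0,0,0,1],
  [-0.003,0.038,0,0,0,0,1],
  [-0.003,0.038,0,0,0,0,1],
  [0,0,0,0,0,0,1],
  [0,0,0,0,0,0,1],
])

```text
t: 2.0
eef_pos: [0.4294, 0.0022, 0.2534]
tool_rot: [0.0, 0.806, 0.592, -0.0]
contact_force: [1.5, -0.9, 0.1]
gripper_width: 0.999
grasp_force: 0.0
```

```bash
python3 - <<'E'
from h import *
c=cam('wrist','w1.png'); print(c['eye'],c['attitude'])
o=bot.get_obs(); print({k:np.round(o[k],4).tolist() for k in('t','q','eef_pos','tool_rot')})
E
```

```text
[0.45274363 0.07263661 0.37314547] [ 0.14621131  0.97756405 -0.14998256 -0.02227122]
{'t': 2.05, 'q': [0.3526, 0.1033, -0.5271, 2.0804, 0.0633, 0.9729, -0.5139], 'eef_pos': [0.4294, 0.0012, 0.2533], 'tool_rot': [0.0001, 0.8066, 0.5911, -0.0002]}
```

View pics/w1.png

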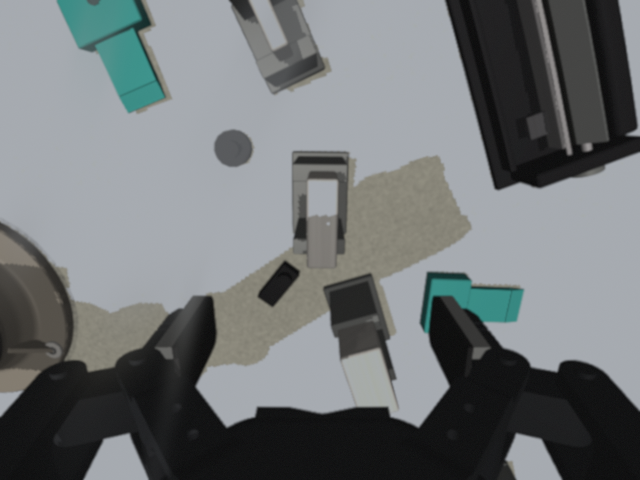

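The wrist view shows the medium handle top at about (306–338, 178–268), aligned with the jaws. The fingers are at the bottom of the picture, at (205,330) and (445,330).

```bash
python3 - <<'E'
from h import *
c=cam('wrist')
P=onz(c,[(307,178),(338,178),(337,268),(307,268)],.125); print(P.round(4).tolist(),np.linalg.norm(np.roll(P,-1,0)-P,axis=1).round(4),P.mean(0))
d=P[[0,1]].mean(0)-P[[2,3]].mean(0); print('yaw y-axis',np.degrees(np.arctan2(d[1],d[0])))
o=bot.get_obs(); t=R.from_quat(np.array(o['tool_rot'])[[1,2,3,0]]).as_matrix(); print(t[:,1],np.degrees(np.arctan2(t[1,1],t[0,1])),o['eef_pos'])
P=onz(c,[(527,0),(566,152)],.072); print(P); d=P[0]-P[1]; print(np.degrees(np.arctan2(d[1],d[0])))
E
```

```text
[[0.4318, 0.0387, 0.125], [0.4518, 0.0324, 0.125], [0.4321, -0.0301, 0.125], [0.4113, -0.0235, 0.125]] [0.0209 0.0655 0.0218 0.0656] [0.43175041 0.00437193 0.125     ]
yaw y-axis 72.12552035663862
[ 9.53102198e-01 -3.02648595e-01 -1.66403240e-04] -17.61675377109206 [0.42948019 0.00065574 0.25319439]
[[ 0.6238917   0.1092038   0.072     ]
 [ 0.63686695 -0.01115042  0.072     ]]
96.15322548894012
```

Call:
jog_arm([
  [0.001,0.004,-0.035,0,0,0,1],
  [0,0,-0.035,0,0,0,1],
  [0,0,-0.035,0,0,0,1],
  [0,0,-0.025,0,0,0,1],
  [0,0,-0.013,0,0,0,1],
  [0,0,0,0,0,0,1],
])

```text
t: 2.7
eef_pos: [0.4296, 0.0048, 0.109]
tool_rot: [-0.001, 0.807, 0.59, -0.001]
contact_force: [-0.8, 0.5, -0.1]
gripper_width: 1.0
grasp_force: 0.0
```

Call:
jog_arm([
  [0,0,0,0,0,0,0.1],
  [0,0,0,0,0,0,0.1],
  [0,0,0,0,0,0,0.1],
  [0,0,0,0,0,0,0.1],
  [0,0,0,0,0,0,0.1],
  [0,0,0,0,0,0,0.1],
  [0,0,0,0,0,0,0.1],
  [0,0,0,0,0,0,0.1],
], newtons=60)

```text
t: 3.5
eef_pos: [0.4309, 0.0057, 0.111]
tool_rot: [0.0, 0.807, 0.591, 0.0]
contact_force: [-1.8, 0.2, 8.1]
gripper_width: 0.245
grasp_force: 58.7
```

Gripped (21 mm opening). Lifting straight up, then moving over to the gap with a +21° turn.

Call:
jog_arm([
  [0,0,0.01,0,0,0,0.1],
  [0,0,0.02,0,0,0,0.1],
  [0,0,0.03,0,0,0,0.1],
  [0,0,0.03,0,0,0,0.1],
  [0,0,0.02,0,0,0,0.1],
  [0,0,0,0,0,0,0.1],
])

```text
t: 4.1
eef_pos: [0.432, 0.0059, 0.2231]
tool_rot: [0.002, 0.807, 0.591, 0.002]
contact_force: [0.6, 0.8, -1.2]
gripper_width: 0.25
grasp_force: 59.0
```

Call:
jog_arm([
  [0.015,0.005,0,0,0,0.03,0.1],
  [0.027,0.01,0,0,0,0.045,0.1],
  [0.027,0.01,0,0,0,0.045,0.1],
  [0.027,0.01,0,0,0,0.045,0.1],
  [0.027,0.01,0,0,0,0.045,0.1],
  [0.027,0.01,0,0,0,0.045,0.1],
  [0.027,0.01,0,0,0,0.045,0.1],
  [0.027,0.01,0,0,0,0.045,0.1],
  [0.013,0.003,0,0,0,0.022,0.1],
  [0,0,0,0,0,0,0.1],
])

```text
t: 5.1
eef_pos: [0.648, 0.0844, 0.2182]
tool_rot: [-0.001, 0.685, 0.729, -0.0]
contact_force: [-0.6, -0.1, -2.5]
gripper_width: 0.253
grasp_force: 59.1
```

```bash
python3 - <<'E'
from h import *
c=cam('side','s1.png'); cv2.imwrite('pics/s1c.png',cv2.resize(c['img'][90:310,330:570],None,fx=2.5,fy=2.5)[:,:,::-1])
d=cam('top','t1.png'); cv2.imwrite('pics/t1c.png',cv2.resize(d['img'][90:230,200:400],None,fx=4,fy=4)[:,:,::-1])
o=bot.get_obs(); t=R.from_quat(np.array(o['tool_rot'])[[1,2,3,0]]).as_matrix(); print(t.round(4).tolist(),np.degrees(np.arctan2(t[1,1],t[0,1])),o['eef_pos'],o['contact_force'],o['t'],o['gripper_width'])
E
```

```text
[[-0.0607, 0.9982, -0.0029], [0.9982, 0.0607, -0.0003], [-0.0001, -0.0029, -1.0]] 3.4817464600477837 [0.64640937 0.08352337 0.21870867] [-0.36143707  0.29772495 -2.38329208] 5.2 0.2511608578516599
```

View pics/s1c.png

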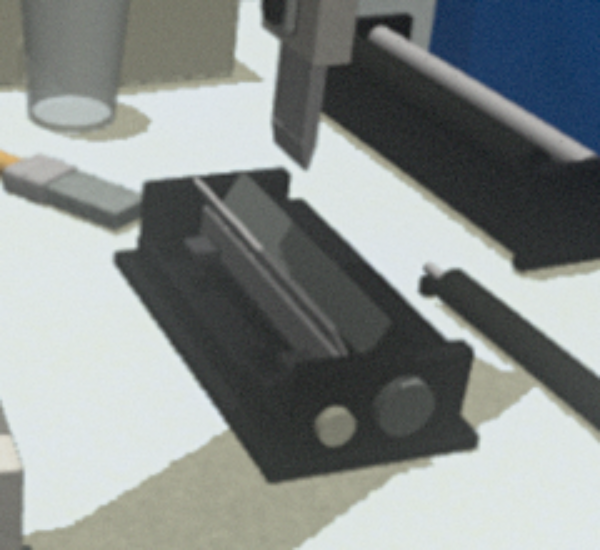

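Side crop: the blade hangs upright with its tip edge at about (278,140)–(306,168), over the unit's mid-length. The bar lip runs (197,180)–(345,355) and the roller lip's top edge (242,174)–(390,322). I'll cross-check tip and mouth in this view.

```bash
python3 - <<'E'
from h import *
c=cam('side'); u=lambda L: np.array(L)/2.5+[330,90]
o=bot.get_obs(); p=np.array(o['eef_pos']); z=.017+p[2]-.111
print('z',z,p,'tip seen',onz(c,u([(278,140),(306,168)]),z).round(4).tolist())
B=onz(c,u([(197,180),(345,355)]),.072);Q=onz(c,u([(242,174),(390,322)]),.072)
print('bar',B.round(4).tolist(),'roll',Q.round(4).tolist())
ax=np.array([-np.sin(np.radians(3.5)),np.cos(np.radians(3.5)),0]); 
print('exp tip',(p+.02*ax).round(4),(p-.02*ax).round(4))
E
```

```text
z 0.12513894960079097 [0.6462884  0.08336576 0.21913895] tip seen [[0.6499, 0.1058, 0.1251], [0.6508, 0.0668, 0.1251]]
bar [[0.6283, 0.1722, 0.072], [0.6359, -0.038, 0.072]] roll [[0.6593, 0.1762, 0.072], [0.6726, -0.0119, 0.072]]
exp tip [0.6451 0.1033 0.2191] [0.6475 0.0634 0.2191]
```

View pics/t1c.png

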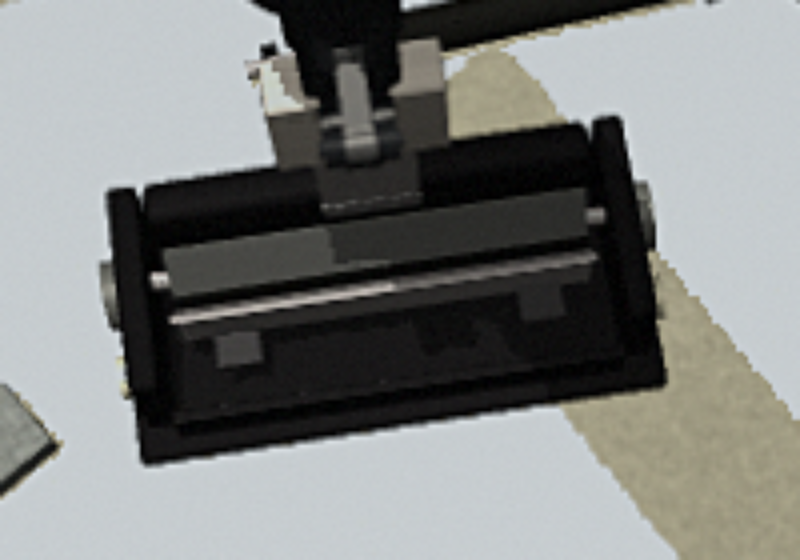

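In the top view the tip edge is at about (322,214)–(420,203), centred along the mouth. Both views put the tip within ~2 mm of the gap centre, well inside the V mouth. Descending.

Call:
jog_arm([
  [0,0,-0.015,0,0,0,0.1],
  [0,0,-0.02,0,0,0,0.1],
  [0,0,-0.015,0,0,0,0.1],
  [0,0,-0.01,0,0,0,0.1],
  [0,0,-0.006,0,0,0,0.1],
  [0,0,-0.004,0,0,0,0.1],
  [0,0,-0.004,0,0,0,0.1],
])

```text
t: 5.95
eef_pos: [0.6479, 0.0838, 0.1465]
tool_rot: [0.0, 0.685, 0.728, 0.0]
contact_force: [0.9, 0.5, -2.2]
gripper_width: 0.249
grasp_force: 59.1
```

Call:
jog_arm([
  [0,0,-0.004,0,0,0,0.1],
  [0,0,-0.004,0,0,0,0.1],
  [0,0,-0.004,0,0,0,0.1],
  [0,0,-0.004,0,0,0,0.1],
  [0,0,-0.004,0,0,0,0.1],
])

```text
t: 6.45
eef_pos: [0.6485, 0.0839, 0.127]
tool_rot: [0.001, 0.685, 0.728, 0.001]
contact_force: [1.9, 0.1, 2.8]
gripper_width: 0.248
grasp_force: 59.8
```

Call:
jog_arm([
  [0,0,-0.004,0,0,0,0.1],
  [0,0,-0.004,0,0,0,0.1],
  [0,0,-0.004,0,0,0,0.1],
  [0,0,-0.003,0,0,0,0.1],
])

```text
t: 6.85
eef_pos: [0.6477, 0.0837, 0.111]
tool_rot: [0.0, 0.685, 0.728, 0.0]
contact_force: [3.4, 0.4, 2.9]
gripper_width: 0.247
grasp_force: 59.7
```

Call:
jog_arm([
  [0,0,-0.003,0,0,0,0.1],
  [0,0,-0.003,0,0,0,0.1],
  [0,0,-0.002,0,0,0,0.1],
])

```text
t: 7.15
eef_pos: [0.6478, 0.0838, 0.1039]
tool_rot: [0.0, 0.685, 0.728, 0.0]
contact_force: [-1.3, -1.5, 19.7]
gripper_width: 0.251
grasp_force: 61.9
```

Force jumped to 20 N at TCP z 0.104, which is where the tip should meet the floor at z 10. Releasing.

Call:
jog_arm([
  [0,0,0,0,0,0,0.35],
  [0,0,0,0,0,0,0.5],
  [0,0,0,0,0,0,0.7],
  [0,0,0,0,0,0,0.9],
  [0,0,0,0,0,0,0.9],
  [0,0,0,0,0,0,0.9],
])

```text
t: 7.75
eef_pos: [0.6474, 0.0837, 0.1032]
tool_rot: [-0.0, 0.685, 0.728, -0.0]
contact_force: [0.2, -0.5, 0.2]
gripper_width: 0.899
grasp_force: 0.0
```

Call:
jog_arm([
  [0,0,0.01,0,0,0,0.9],
  [0,0,0.02,0,0,0,0.9],
  [0,0,0.03,0,0,0,0.9],
  [0,0,0.03,0,0,0,0.9],
  [0,0,0.03,0,0,0,0.9],
  [0,-0.04,0.03,0,0,0,0.9],
  [0,-0.04,0,0,0,0,0.9],
  [0,-0.04,0,0,0,0,0.9],
  [0,-0.04,0,0,0,0,0.9],
  [0,0,0,0,0,0,0.9],
])

```text
t: 8.75
eef_pos: [0.6472, -0.0851, 0.2537]
tool_rot: [0.002, 0.689, 0.725, -0.002]
contact_force: [0.5, -0.6, -0.4]
gripper_width: 0.9
grasp_force: 0.0
```

```bash
python3 - <<'E'
from h import *
a=cam('side')['img'];b=cam('top')['img']
cv2.imwrite('pics/end.png',np.hstack([cv2.resize(a[90:390,240:540],(400,400)),cv2.resize(b[80:320,200:440],(400,400))])[:,:,::-1])
o=bot.get_obs();print(o['t'],o['gripper_width'],o['contact_force'])
E
```

```text
8.85 0.8970066991414879 [0.49374156 0.12129509 0.64311105]
```

View pics/end.png

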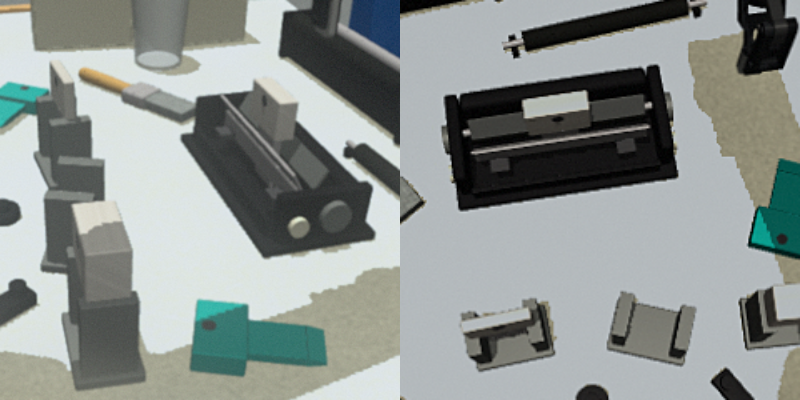

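The gauge stands upright at mid-length, with its handle top at right-panel (557,105), and the others are untouched. One check of the seated height across the two views, then hand in.

```bash
python3 - <<'E'
from h import *
s=cam('side');t=cam('top')
S=np.array([(252,82),(275,112),(298,103),(276,76)])*.75+[240,90]
T=np.array([(522,99),(588,91),(590,111),(525,120)])-[400,0]; T=T*.6+[200,80]
for z in(.112,.118,.124): print(z,onz(s,S,z).mean(0).round(4),onz(t,T,z).mean(0).round(4))
E
```

```text
0.112 [0.6521 0.0884 0.112 ] [0.6494 0.0829 0.112 ]
0.118 [0.6464 0.0759 0.118 ] [0.6465 0.0827 0.118 ]
0.124 [0.6406 0.0634 0.124 ] [0.6436 0.0825 0.124 ]
```

```bash
python3 -c "
from station import bot
print(bot.hand_in())"
```

```text
the job is handed in; nothing more can be done
None
```

The medium gauge is standing in the gap at mid-length, blade on the floor of the unit; the gripper is clear, the other two gauges are untouched, and I handed the job in at about 9 s (no verdict came back).

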